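Unscrew the tight lid of a jar braced in a jar stand

TASK

Slide the red knob of the jar stand all the way to its end stop, towards the jar, so that the fork braces the square jar. Then unscrew the tight blue cap (anticlockwise seen from above) just until its thread lets go, and lift it straight up, and finish still holding it level in the gripper about 2 cm above the jar's mouth, centred over it. The jar must stay braced in its seat, without turning or being lifted, and the other things on the desk are left where they are.

Things in the scene. Friction and masses are not known exactly. Their poses are not given: they have to be found in the camera images.
- stand: Grey jar stand, fixed on the desk, plate 260 x 116 x 12 mm (x from -198 to +62 mm). Origin on the desk below the jar's seat; x: the way the fork slides home, towards the jar; z up. A round rim (diameter 73 mm, top 18 mm above the desk) holds the jar's foot; two rails 94 mm apart, tops 34 mm above the desk, guide the fork.
- fork (a joint): Travel in m of the dark locking fork along the stand's x: 0 open, 0.058 at its end stop, where its two tines (48 mm apart, 20 to 33 mm above the desk) stand along two flats of the jar and keep it from turning. Starts within the first 10 mm. Friction about 3 N; stays where it is left.
- fork_knob (a point): Middle of the red knob on the fork, 48 mm above the desk: an upright cylinder of 24 mm diameter, top 63 mm above the desk, on the fork's plate (top 33 mm above the desk). It stands 85 mm behind the jar's axis (stand x = -85 mm) with the fork home, 143 mm with it open.
- jar: White jar with yellow patches, loose on the seat: square 46 x 46 mm with rounded corners, shoulder 50 mm high, round neck with its mouth (black gasket) 71 mm above the underside. Origin: centre of the underside, 12 mm above the desk; z up, x about along the stand's x. Unbraced it turns along with the cap; braced it has some 5 degrees of play.
- cap: Blue ribbed cap, 55 mm diameter, 22 mm high, about 60 g. Origin: centre of its lower edge, z up. Tight: lower edge 67 mm, top 89 mm above the desk. Two lugs under thread ramps, pressed by the gasket (10 N, a few tenths of a N m). Turned 55 to 60 degrees anticlockwise on the jar it is free to lift; beyond 130 the next ramps catch it. Clockwise it is stopped after a few degrees.
- cap_mark (a point): Outer end of the white line on top of the cap, 25 mm from the cap's axis along the cap's x axis. It points along the jar's x within about 5 degrees when the cap is tight.
- tape_measure: yellow and black pocket tape measure, 62x73x35 mm, a bystander; origin at the centre of its underside.
- stapler: blue and black desk stapler, 30x136x49 mm, a bystander; origin at the centre of its underside.
- ink_bottle_3: small white ink bottle with black cap and band, 39 mm diameter, 90 mm tall, a bystander; origin at the centre of its underside.
- tool_cup: empty dark grey pen cup, 78 mm diameter, 96 mm tall, a bystander; origin at the centre of its underside.
- rubber: blue and white eraser, 18x42x11 mm, a bystander; origin at the centre of its underside.
Mind the look-alikes: they are no part of the job. Several things have the shape of the cap; the one meant has the colours described above. What is shaped like the jar but orange is not meant.

How it is judged:
On the way, in this order (a step that is already met when the one before it is completed fails the run):
1. the fork is slid home to its end stop while the cap is still tight (value of joint fork above 0.055 m and x of cap_mark in the frame of jar above 0.0215 m), for 0.2 s.
2. the cap is turned anticlockwise by at least about 50 degrees on the braced jar (value of joint fork above 0.055 m and y of cap_mark in the frame of jar above 0.005 m and x of cap_mark in the frame of jar below 0.0165 m and angle between the x axis of jar and the x axis of stand, either way round below 0.15 rad and angle between jar's own z axis and vertical below 0.1 rad and z of jar in the frame of stand below 0.018 m and horizontal distance between jar and stand below 0.012 m), for 0.1 s.
At the end, for the whole second after the job is handed in: Cap held still in the fingers, level within 0.2 rad, clear of the jar, lower edge 6 to 44 mm above its mouth, axes within 15 mm, still turned 50 to 165 degrees; fork within 3 mm of its stop; jar upright on its seat, within 0.15 rad of the stand (all of step 2 and z of cap in the frame of jar between 0.077 and 0.115 m and horizontal distance between cap and jar below 0.015 m and angle between cap's own z axis and vertical below 0.2 rad and contact force between cap and the fingers above 1 N and contact force between cap and jar below 0.1 N and linear speed of each of cap, jar below 0.02 m/s); the arm keeps its last pose, push and grip.
It fails at once if the jar is turned by more than 0.25 rad (angle between the x axis of jar and the x axis of stand, either way round above 0.25 rad).
It fails at once if the jar is lifted more than 8 mm off its seat (z of jar in the frame of stand above 0.02 m).
It fails at once if a bystander is moved by more than 30 mm (distance of any of tape_measure, stapler, ink_bottle_3, tool_cup, rubber from where it was at the start of the episode above 0.03 m).
It also fails if it takes over 48 s, if anything falls off the work surface, if the arm or the gripper's body presses on something with over 40 N, if the wrist force passes 120 N, or if a joint passes its speed limit or range.

ROBOT

A 6-joint arm with a two-finger parallel gripper is mounted at the origin on a cart in front of the work surface, level with it; the furniture and walls round the work are solid. World frame = base frame: x ahead of the robot, y to its left, z up, the work surface at z = 0. Lengths are in m, angles in rad, forces in N, time in s.
With the tool pointing down it reaches from about 0.35 to 0.85 m from the base axis. Payload 8.1 kg.
Tool frame: the origin (TCP) lies at the very end of the fingers, on their centre line; the grasp point (between the pads) lies robot.hold_point_z behind it (robot.hold_point_z is the distance from the TCP to the grasp point, in m); z points along the fingers, y is the direction in which the jaws open and shut (so a half turn about z gives the same grasp; the last joint's range is limited). The gripper opens to 93 mm and grips with 3 to 60 N. Pads are 15 mm wide; open, the fingers measure 128 mm over their backs; the gripper's body (75 mm by 188 mm) begins 65 mm behind the grasp point.
Start: joints at [-1.247, 0.13, 1.488, -0, 1.523, -0.085], TCP at [0.239, -0.551, 0.219] pointing down, gripper open.
Joint ranges: [-2.96, 2.96], [-0.89, 2.26], [0.02, 2.5], [-1.34, 4.48], [0, 2.73], [-2.66, 2.66]. Speed limits (rad/s): [2.39, 2.39, 2.79, 3.14, 3.14, 3.14].

INTERFACE

Orientations are given as a rotation vector (axis times angle).
In Python, from plant import robot, cams gives the robot as it stands. The module is installed in compiled form; this text tells all that it offers.
- The arm moves only by the tool step_arm, never from a script. Its argument "deltas" is a list of rows, each an object with "offset": the shift along the tool's x, y, z in cm, a list of three; "roll": the turn about the tool's z in rad. In form: [{"offset": [x, y, z], "roll": roll}, ...]. A call has 1 to 12 rows; each row shifts and turns the commanded pose from where the row before left it, along the tool's axes as they then stand; what a row does not reach is not made up. A row lasts 1/8 s, in which the tool goes at most 62.5 mm and 10.7 degrees, less where a joint would pass 70% of its speed; a pose out of reach is approached as far as the arm can. A call with a gripper value outside its range is refused whole. "fingers" is the finger opening in cm, from 0 to 9.3, set as the call begins (left out, the last holds). The fingers move at their own pace and stop on an object; "grip_force" is the grip in N (left out, the last holds). Time passes only in rows, so rows that do not move let the fingers close. It gives the time, the measured TCP pose, the force and the opening at its end, in the units of the state.
- robot.read_state(): the state, without advancing time (a new reading comes with each control period).
- cams.read_camera(name): name is "scene" or "top"; returns a dict with "pixels" (384x512x3 uint8, red, green, blue), "fx", "fy", "cx", "cy" (pixels), "extrinsics" (4x4, takes a point from world to camera coordinates). Camera axes: x right, y down, z forward; pixel columns grow to the right and rows downward; lengths in m; the calibration is good to about 2 mm. A picture is of the moment at which its call begins. There is no depth.
- robot.close_job(): hands the job in, once; it reports no verdict.
Trained networks look in a picture, given as the dict that the camera call returned (one of the last four; its "shot" number tells which), for a name from the list of things; names that differ only in an ending like _2 or _b are one class to them, and where a whole thing is asked for, a point or a joint stands for the part that bears it (a point fixed in the world has none). Each returns a list of dicts, best first, with "score" (0 to 1); they miss things now and then, are a little off and sometimes report something else, mostly with a low value. They report only what shows in the picture. A call takes as long as a camera call. They do not tell look-alikes from the thing itself.
- cams.boxes_of(picture, thing): "xy" ([column, row] in pixels, amid what is visible of it).
- cams.silhouettes(picture, thing): "mask" (384x512 bool, what is visible of it) and "xy" ([column, row] in pixels, amid what is visible of it).
- cams.pinpoint(picture, thing): "xy" ([column, row] in pixels: a listed point, or the origin of a listed thing).
The state is a dict: "t": time; "q": joint angles; "dq": joint speeds; "joint_torque": joint torques, N m; "tool_pos": TCP position; "orientation": TCP orientation; "force": force on the tool from outside, world axes, zero at the start; "wrist_torque": the same for the moment, N m; "opening": finger opening in m.
Only numpy, scipy, OpenCV 4.12 (cv2) and the standard library are available. Lean on these libraries where they do the work, as an engineer would, in place of code of your own. Each camera call takes 0.05 s, during which the arm holds its last target. There are 200 camera calls.

## Working session

There is one attempt and no reset: what is moved stays moved. The work goes in short steps, Python scripts to look and compute and a tool call to move; the robot and the scene stay as the last step left them, time stands still between calls to the robot, and variables do not carry over. Pictures are saved under pics/ and viewed, about 8 in all and at most 12, crops included, and the job is handed in when it is done.

Besides the shell and the picture viewer there is one more tool, called by a JSON object that holds its "fn" and its "kwargs", one argument or row to a line. step_arm: Moves the arm, as the interface text tells. Its arguments: {"type":"object","properties":{"deltas":{"type":"array"},"fingers":{"type":"number"},"grip_force":{"type":"number"}},"required":["deltas"]}

```bash
mkdir -p pics
cat > h.py <<'E'
import numpy as np, cv2
from plant import robot, cams
from scipy.spatial.transform import Rotation as R
def proj(p,P):
    q=p["extrinsics"]@np.r_[P,1]; return np.array([p["fx"]*q[0]/q[2]+p["cx"],p["fy"]*q[1]/q[2]+p["cy"]])
def ray(p,xy):
    E=p["extrinsics"]; Rm=E[:3,:3]; o=-Rm.T@E[:3,3]
    d=Rm.T@np.array([(xy[0]-p["cx"])/p["fx"],(xy[1]-p["cy"])/p["fy"],1]); return o,d
def atz(p,xy,z):
    o,d=ray(p,xy); return o+d*(z-o[2])/d[2]
def save(p,n,crop=None,s=1):
    im=p["pixels"]
    if crop: im=im[crop[1]:crop[3],crop[0]:crop[2]]
    cv2.imwrite("pics/"+n,cv2.resize(im[:,:,::-1],None,fx=s,fy=s,interpolation=cv2.INTER_CUBIC))
E
python3 - <<'E'
from h import *
np.set_printoptions(precision=3,suppress=True)
s=robot.read_state(); print(s, robot.hold_point_z)
P={n:cams.read_camera(n) for n in("scene","top")}
for n,p in P.items():
    print(n,ray(p,(256,192)))
    for t,z in(("stand",0),("fork_knob",.048),("jar",.012),("cap",.067),("cap_mark",.089),("tape_measure",0),("stapler",0),("ink_bottle_3",0),("tool_cup",0),("rubber",0)):
        for d in cams.pinpoint(p,t)[:4]: print(n,t,round(d["score"],2),np.round(d["xy"]),atz(p,d["xy"],z))
im=np.vstack([P["scene"]["pixels"],P["top"]["pixels"]])
cv2.imwrite("pics/a.png",cv2.resize(np.hstack([P["scene"]["pixels"],P["top"]["pixels"]])[:,:,::-1],(800,300),interpolation=cv2.INTER_AREA))
save(P["top"],"top.png",None,1.5)
E
```

```text
{'t': 0.0, 'q': array([-1.247,  0.131,  1.489, -0.   ,  1.523, -0.085]), 'dq': array([ 0.001, -0.001, -0.002, -0.001,  0.001,  0.   ]), 'joint_torque': array([  0.002, -55.983, -49.176,   0.077,   0.036,  -0.   ]), 'tool_pos': array([ 0.238, -0.55 ,  0.218]), 'orientation': array([-3.074, -0.637,  0.   ]), 'force': array([-0.204, -0.057, -0.483]), 'wrist_torque': array([-0.019,  0.014, -0.017]), 'opening': 0.09310023742223687} 0.0188
scene (array([-0.028, -0.754,  0.475]), array([ 0.562,  0.724, -0.4  ]))
scene stand 0.9 [242. 216.] [ 0.5   -0.012  0.   ]
scene fork_knob 0.6 [272. 218.] [ 0.504 -0.139  0.048]
scene jar 0.95 [187. 216.] [0.363 0.063 0.012]
scene jar 0.87 [242. 214.] [ 0.495 -0.017  0.012]
scene cap 0.75 [227. 196.] [0.464 0.011 0.067]
scene cap 0.63 [241. 196.] [ 0.495 -0.013  0.067]
scene cap_mark 0.68 [236. 181.] [0.513 0.038 0.089]
scene cap_mark 0.46 [218. 190.] [0.438 0.013 0.089]
scene tape_measure 0.54 [189. 199.] [0.435 0.187 0.   ]
scene stapler 0.87 [204. 181.] [0.551 0.293 0.   ]
scene ink_bottle_3 0.72 [204. 178.] [0.566 0.317 0.   ]
scene tool_cup 0.74 [1
[... 163 characters left out ...]
 254.] [ 0.643 -0.354  0.   ]
top (array([ 0.427, -0.003,  1.579]), array([ 0.097,  0.016, -0.995]))
top stand 0.62 [268. 219.] [ 0.492 -0.016  0.   ]
top jar 0.65 [237. 257.] [0.37  0.081 0.012]
top cap 0.76 [266. 216.] [ 0.498 -0.01   0.067]
top cap 0.71 [220. 204.] [0.535 0.131 0.067]
top cap_mark 0.79 [259. 216.] [0.497 0.01  0.089]
top cap_mark 0.75 [215. 212.] [0.509 0.146 0.089]
top tape_measure 0.87 [199. 235.] [0.438 0.203 0.   ]
top stapler 0.59 [166. 197.] [0.562 0.316 0.   ]
top ink_bottle_3 0.61 [182. 163.] [0.674 0.267 0.   ]
top ink_bottle_3 0.25 [263. 220.] [0.49 0.   0.  ]
top tool_cup 0.72 [313. 154.] [ 0.706 -0.163  0.   ]
top rubber 0.53 [368. 170.] [ 0.656 -0.341  0.   ]
```

View pics/a.png

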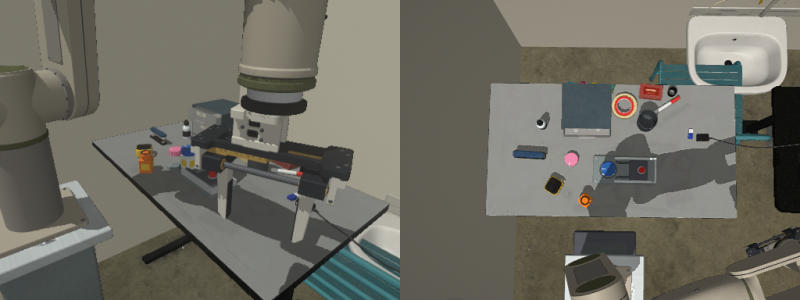

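View pics/top.png

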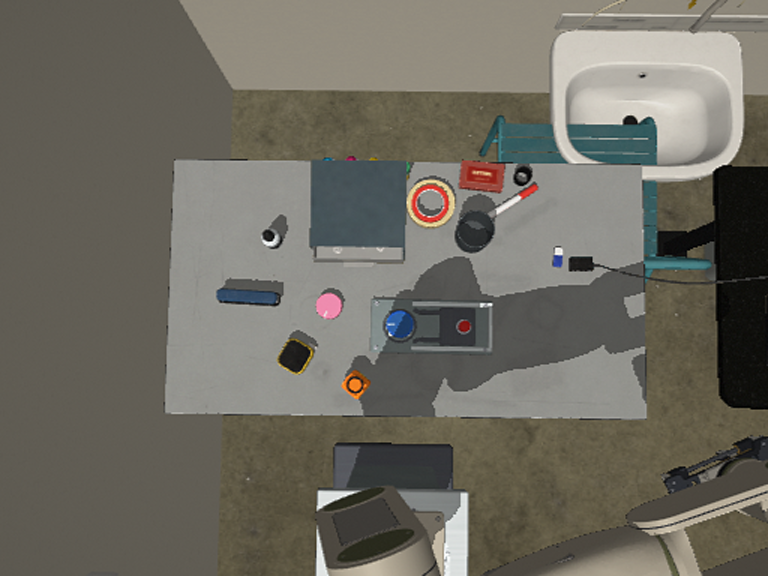

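The pictures show the stand in the top view (raw pixels about 248-328, 198-235): the blue cap is at (266,216) and the red knob at (309,217). Possible mix-ups are the pink cap at (220,204) and the orange jar at (237,257). I choose the blue cap on the stand and will check it in a close crop.

Run:
```python
from h import *
np.set_printoptions(precision=4,suppress=True)
p=cams.read_camera("top"); im=p["pixels"].astype(int)
hsv=cv2.cvtColor(p["pixels"],cv2.COLOR_RGB2HSV)
def cent(m):
    n,l,st,c=cv2.connectedComponentsWithStats(m.astype(np.uint8)); i=1+np.argmax(st[1:,4]); return c[i],st[i]
roi=np.zeros(im.shape[:2],bool); roi[190:245,240:335]=1
b=roi&(hsv[...,0]>100)&(hsv[...,0]<125)&(hsv[...,1]>130)
r=roi&((hsv[...,0]<10)|(hsv[...,0]>170))&(hsv[...,1]>130)
c,st=cent(b); print("cap",c,st,atz(p,c,.085))
k,st=cent(r); print("knob",k,st,atz(p,k,.058))
for t in("stand","fork","cap","fork_knob"):
    for d in cams.silhouettes(p,t)[:2]:
        m=d["mask"]; cs,_=cv2.findContours(m.astype(np.uint8),0,2); q=max(cs,key=cv2.contourArea)
        print(t,round(d["score"],2),d["xy"],cv2.minAreaRect(q),m.sum())
        if t=="stand":
            box=cv2.boxPoints(cv2.minAreaRect(q)); print([atz(p,v,.012)[:2] for v in box])
for q in cams.pinpoint(p,"fork_knob"): print(q["score"],q["xy"],atz(p,q["xy"],.048))
save(p,"crop.png",(240,190,340,245),8)
```

```text
cap [266.3618 215.561 ] [257 207  19  18 246] [ 0.5    -0.0115  0.085 ]
knob [309.2045 217.0909] [306 214   8   7  44] [ 0.498  -0.1452  0.058 ]
stand 0.66 [289.5, 219.7] ((287.0, 217.5), (79.99998474121094, 36.99999237060547), -0.0) 2663
[array([0.4374, 0.0494]), array([0.5562, 0.0511]), array([ 0.5591, -0.2066]), array([ 0.4403, -0.2066])]
fork 0.61 [301.4, 216.1] ((296.0885314941406, 216.72943115234375), (41.09865951538086, 25.318374633789062), 2.862405300140381) 768
cap 0.76 [264.9, 216.2] ((266.0, 215.5), (15.0, 16.0), 90.0) 210
cap 0.59 [217.6, 206.9] ((219.0, 204.0), (16.0, 18.0), 90.0) 249
fork_knob 0.87 [302.6, 216.3] ((296.0, 217.5), (25.0, 40.0), 90.0) 708
0.6 [308.1, 218.3] [ 0.4947 -0.1427  0.048 ]
```

View pics/crop.png

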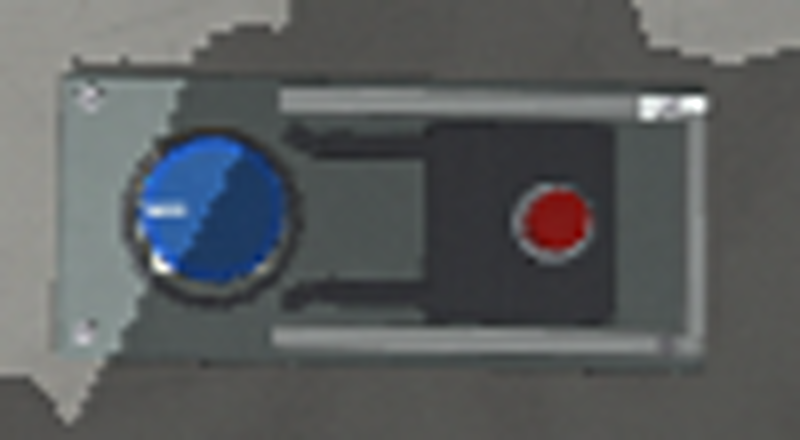

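The crop shows the blue cap with its white line pointing left (crop about 165,210), and the red knob at crop (557,220). The stand's x axis runs along world +y, with a yaw of about 89°. The fork is about 9 mm in. I'll roll the tool so that its x axis lies along world +y, then go over the knob.

{"fn": "step_arm", "kwargs": {
  "deltas": [
    {"offset":[0,0,0],"roll":-0.18},
    {"offset":[0,0,0],"roll":-0.18},
    {"offset":[0,0,0],"roll":-0.18},
    {"offset":[0,0,0],"roll":-0.18},
    {"offset":[0,0,0],"roll":-0.18},
    {"offset":[0,0,0],"roll":-0.18},
    {"offset":[2,1.3,0],"roll":-0.06},
    {"offset":[4,2.6,0],"roll":0},
    {"offset":[4,2.6,0],"roll":0},
    {"offset":[4,2.6,0],"roll":0},
    {"offset":[4,2.6,0],"roll":0},
    {"offset":[4,2.6,0],"roll":0}
  ],
  "fingers": 6,
  "grip_force": 15
}}

```text
t: 2.9
tool_pos: [0.3886, -0.3321, 0.2188]
orientation: [2.247, 2.195, 0.001]
force: [0.1, -0.2, 0.2]
opening: 0.0601
```

{"fn": "step_arm", "kwargs": {
  "deltas": [
    {"offset":[4,2.6,0],"roll":0},
    {"offset":[4,2.6,0],"roll":0},
    {"offset":[4,2.6,0],"roll":0},
    {"offset":[4,2.6,0],"roll":0},
    {"offset":[2,1.3,0],"roll":0},
    {"offset":[0,0,0],"roll":0},
    {"offset":[0,0,0],"roll":0}
  ]
}}

```text
t: 3.78
tool_pos: [0.508, -0.157, 0.2186]
orientation: [-2.246, -2.197, 0.001]
force: [0.3, -0.3, 0.7]
opening: 0.0601
```

Run:
```python
from h import *
np.set_printoptions(precision=4,suppress=True)
s=robot.read_state(); print(s["t"],s["tool_pos"],s["q"],s["opening"],R.from_rotvec(s["orientation"]).as_matrix())
p=cams.read_camera("scene")
for t,z in(("fork_knob",.048),("jar",.012),("cap",.067),("cap_mark",.089)):
    for d in cams.pinpoint(p,t)[:3]: print(t,round(d["score"],2),np.round(d["xy"],1),atz(p,d["xy"],z))
for P in([.5,-.0115,.089],[.5,-.0115,.067],[.498,-.145,.063]): print(P,proj(p,P))
save(p,"sc.png",(170,130,330,250),5)
```

```text
3.775 [ 0.508  -0.157   0.2186] [-0.396  -0.0544  1.6777 -0.0003  1.5184 -0.3739] 0.06009074228767338 [[ 0.0222  0.9998 -0.0003]
 [ 0.9998 -0.0222 -0.0002]
 [-0.0002 -0.0003 -1.    ]]
fork_knob 0.87 [271.2 217.1] [ 0.5044 -0.1335  0.048 ]
jar 0.85 [241.7 213.1] [ 0.4972 -0.0127  0.012 ]
jar 0.77 [187.9 219. ] [0.3572 0.0454 0.012 ]
cap 0.74 [239.1 195.4] [ 0.4918 -0.0083  0.067 ]
cap 0.53 [226.1 196.4] [0.4588 0.0073 0.067 ]
cap_mark 0.64 [217.5 189.5] [0.4386 0.0184 0.089 ]
cap_mark 0.54 [235.9 183.3] [0.5047 0.0258 0.089 ]
[0.5, -0.0115, 0.089] [242.1452 187.8059]
[0.5, -0.0115, 0.067] [242.1752 195.0651]
[0.498, -0.145, 0.063] [272.3404 214.2197]
```

View pics/sc.png

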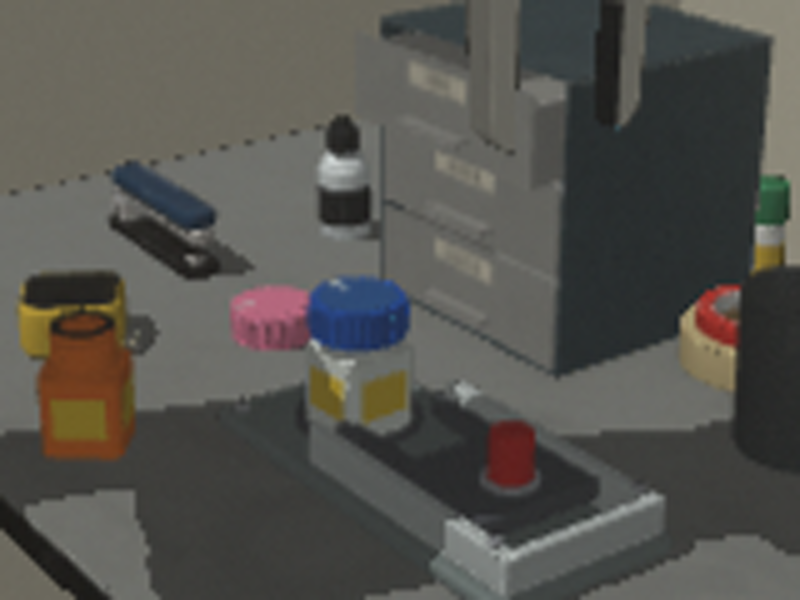

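The scene crop agrees: the blue cap is on the white jar at crop (359,310), the knob is at (511,455), and the pink cap and orange jar stand apart. The tall cabinet has its corner at crop (555,375). Next I go down over the knob and grip it.

{"fn": "step_arm", "kwargs": {
  "deltas": [
    {"offset":[1.2,-1.0,3],"roll":0},
    {"offset":[0,0,4],"roll":0},
    {"offset":[0,0,4],"roll":0},
    {"offset":[0,0,3],"roll":0},
    {"offset":[0,0,2],"roll":0},
    {"offset":[0,0,1],"roll":0},
    {"offset":[0,0,0.8],"roll":0},
    {"offset":[0,0,0],"roll":0},
    {"offset":[0,0,0],"roll":0}
  ]
}}

```text
t: 5.15
tool_pos: [0.4993, -0.1453, 0.0415]
orientation: [2.245, 2.196, 0.001]
force: [0.5, -0.4, -0.2]
opening: 0.0599
```

{"fn": "step_arm", "kwargs": {
  "deltas": [
    {"offset":[0,0,0],"roll":0},
    {"offset":[0,0,0],"roll":0},
    {"offset":[0,0,0],"roll":0},
    {"offset":[0,0,0],"roll":0},
    {"offset":[0,0,0],"roll":0}
  ],
  "fingers": 0,
  "grip_force": 12
}}

```text
t: 5.78
tool_pos: [0.4972, -0.1449, 0.0405]
orientation: [-2.244, -2.195, 0.003]
force: [-7.9, -0.1, 6.0]
opening: 0.0238
```

Held. The side force shows that the knob lies about 2 mm nearer the robot, so I'll correct that and then slide.

{"fn": "step_arm", "kwargs": {
  "deltas": [
    {"offset":[0,-0.2,0],"roll":0},
    {"offset":[0.8,0,0],"roll":0},
    {"offset":[0.8,0,0],"roll":0},
    {"offset":[0.8,0,0],"roll":0},
    {"offset":[0.8,0,0],"roll":0},
    {"offset":[0.8,0,0],"roll":0},
    {"offset":[0.4,0,0],"roll":0},
    {"offset":[0.2,0,0],"roll":0},
    {"offset":[0,0,0],"roll":0}
  ]
}}

```text
t: 6.9
tool_pos: [0.4975, -0.0985, 0.0406]
orientation: [-2.245, -2.196, -0.0]
force: [0.8, 0.3, -1.9]
opening: 0.0238
```

{"fn": "step_arm", "kwargs": {
  "deltas": [
    {"offset":[0.2,0,0],"roll":0},
    {"offset":[0.2,0,0],"roll":0},
    {"offset":[0.2,0,0],"roll":0},
    {"offset":[0,0,0],"roll":0},
    {"offset":[0,0,0],"roll":0}
  ]
}}

```text
t: 7.52
tool_pos: [0.4976, -0.095, 0.0406]
orientation: [2.245, 2.195, -0.004]
force: [-1.2, -12.9, -3.5]
opening: 0.0236
```

The end stop is reached at -13 N after a slide of about 50 mm. Now I release, rise and check.

{"fn": "step_arm", "kwargs": {
  "deltas": [
    {"offset":[-0.3,0,0],"roll":0},
    {"offset":[0,0,0],"roll":0},
    {"offset":[0,0,0],"roll":0},
    {"offset":[0,0,0],"roll":0}
  ],
  "fingers": 9.3
}}

```text
t: 8.02
tool_pos: [0.4978, -0.0957, 0.0407]
orientation: [-2.245, -2.197, -0.0]
force: [-0.3, 0.4, 0.6]
opening: 0.0592
```

{"fn": "step_arm", "kwargs": {
  "deltas": [
    {"offset":[0,0,-3],"roll":0},
    {"offset":[0,0,-5],"roll":0},
    {"offset":[0,0,-5],"roll":0},
    {"offset":[0,0,-2],"roll":0},
    {"offset":[0,0,0],"roll":0},
    {"offset":[0,0,0],"roll":0}
  ]
}}

```text
t: 8.78
tool_pos: [0.4971, -0.0957, 0.1891]
orientation: [-2.244, -2.196, 0.001]
force: [-0.3, 0.5, -0.3]
opening: 0.0932
```

Run:
```python
from h import *
np.set_printoptions(precision=4,suppress=True)
s=robot.read_state(); print(s["t"],s["tool_pos"],s["q"],s["opening"],R.from_rotvec(s["orientation"]).as_matrix())
p=cams.read_camera("scene"); q=cams.read_camera("top")
for a in(p,q):
  for t,z in(("fork_knob",.048),("jar",.012),("cap",.067),("cap_mark",.089)):
    for d in cams.pinpoint(a,t)[:3]: print(t,round(d["score"],2),np.round(d["xy"],1),atz(a,d["xy"],z))
print("cabinet",atz(p,(281,205),0))
for P in([.499,-.0105,.089],[.499,-.0105,.067],[.4975,-.0955,.063]): print(P,proj(p,P))
def c(a,b): return cv2.resize(a["pixels"][b[1]:b[3],b[0]:b[2],::-1],(400,400),interpolation=cv2.INTER_CUBIC)
cv2.imwrite("pics/h.png",np.hstack([c(p,(215,170,295,250)),c(q,(240,180,320,260))]))
```

```text
8.775 [ 0.4971 -0.0957  0.1891] [-0.2915 -0.1079  1.7822  0.      1.4692 -0.2696] 0.09315877955257627 [[ 0.0219  0.9998 -0.0018]
 [ 0.9998 -0.0219  0.0006]
 [ 0.0006 -0.0018 -1.    ]]
fork_knob 0.56 [263.2 210.9] [ 0.5099 -0.0937  0.048 ]
jar 0.8 [186.3 216.8] [0.3597 0.0596 0.012 ]
jar 0.72 [240.5 216. ] [ 0.4841 -0.0253  0.012 ]
cap 0.53 [239.5 195.4] [ 0.4927 -0.009   0.067 ]
cap 0.5 [225.6 196.4] [0.4577 0.0081 0.067 ]
cap_mark 0.65 [214.9 191.6] [0.4253 0.0103 0.089 ]
cap_mark 0.48 [238.5 182.9] [0.5125 0.0239 0.089 ]
fork_knob 0.56 [291.8 217.6] [ 0.4963 -0.0916  0.048 ]
fork_knob 0.56 [163.5 197.7] [0.5544 0.3131 0.048 ]
jar 0.62 [238.2 256. ] [0.3735 0.0766 0.012 ]
cap 0.59 [221.8 206.2] [0.5284 0.1271 0.067 ]
cap 0.51 [263.7 214.6] [ 0.5037 -0.0033  0.067 ]
cap_mark 0.71 [257.9 214. ] [0.5043 0.0144 0.089 ]
cap_mark 0.66 [215.6 212.9] [0.5062 0.1438 0.089 ]
cabinet [ 0.6396 -0.02    0.    ]
[0.499, -0.0105, 0.089] [241.641  187.7747]
[0.499, -0.0105, 0.067] [241.6754 195.0329]
[0.4975, -0.0955, 0.063] [260.0388 207.2832]
```

View pics/h.png

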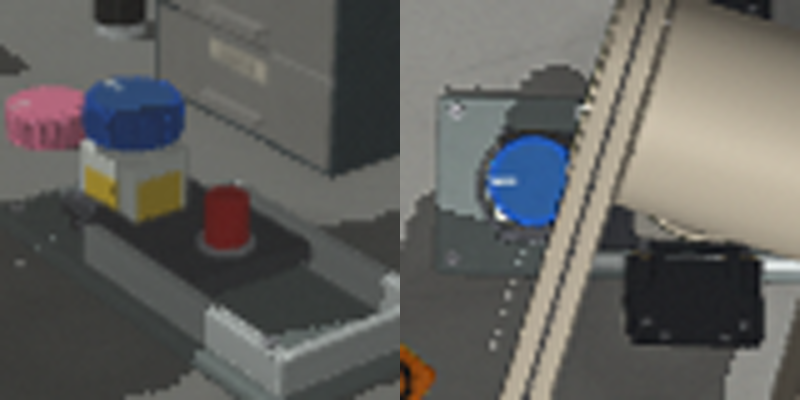

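The crops show the knob close to the jar in the scene view (crop 226,217, as predicted for home). The cap and its mark are unturned in the top view (mark at crop 502,182). Now I go over the cap and down, and grip gently first to centre.

{"fn": "step_arm", "kwargs": {
  "deltas": [
    {"offset":[3,0,0],"roll":0},
    {"offset":[3,0,0],"roll":0},
    {"offset":[2.5,0,1],"roll":0},
    {"offset":[0,0,3],"roll":0},
    {"offset":[0,0,3],"roll":0},
    {"offset":[0,0,3],"roll":0},
    {"offset":[0,0,1.5],"roll":0},
    {"offset":[0,0,0.7],"roll":0},
    {"offset":[0,0,0],"roll":0},
    {"offset":[0,0,0],"roll":0}
  ]
}}

```text
t: 10.52
tool_pos: [0.5006, -0.0111, 0.0699]
orientation: [2.245, 2.196, 0.002]
force: [0.4, 0.3, 0.3]
opening: 0.0928
```

{"fn": "step_arm", "kwargs": {
  "deltas": [
    {"offset":[0,0,0],"roll":0},
    {"offset":[0,0,0],"roll":0},
    {"offset":[0,0,0],"roll":0},
    {"offset":[0,0,0],"roll":0},
    {"offset":[0,0,0],"roll":0}
  ],
  "fingers": 4,
  "grip_force": 5
}}

```text
t: 11.15
tool_pos: [0.4992, -0.0109, 0.0686]
orientation: [-2.245, -2.196, 0.001]
force: [-2.5, 0.1, 2.4]
opening: 0.0559
```

{"fn": "step_arm", "kwargs": {
  "deltas": [
    {"offset":[0,-0.1,0],"roll":0},
    {"offset":[0,0,0],"roll":0},
    {"offset":[0,0,0],"roll":0},
    {"offset":[0,0,0],"roll":0}
  ],
  "grip_force": 40
}}

```text
t: 11.65
tool_pos: [0.4987, -0.011, 0.0686]
orientation: [2.246, 2.197, 0.0]
force: [0.5, 0.0, -1.9]
opening: 0.0548
```

{"fn": "step_arm", "kwargs": {
  "deltas": [
    {"offset":[0,0,0],"roll":-0.08},
    {"offset":[0,0,0],"roll":-0.08},
    {"offset":[0,0,0],"roll":-0.08},
    {"offset":[0,0,0],"roll":-0.08},
    {"offset":[0,0,0],"roll":-0.08},
    {"offset":[0,0,0],"roll":0}
  ]
}}

```text
t: 12.4
tool_pos: [0.4988, -0.0112, 0.069]
orientation: [1.765, 2.598, -0.0]
force: [-0.3, -1.1, 2.8]
opening: 0.0549
```

Run:
```python
from h import *
np.set_printoptions(precision=4,suppress=True)
s=robot.read_state(); print(s["t"],s["tool_pos"],s["q"],s["opening"],s["force"],s["wrist_torque"])
p=cams.read_camera("scene")
for t,z in(("fork_knob",.048),("jar",.012),("cap",.067),("cap_mark",.089)):
    for d in cams.pinpoint(p,t)[:3]: print(t,round(d["score"],2),np.round(d["xy"],1),atz(p,d["xy"],z))
save(p,"t1.png",(215,160,295,230),7)
```

```text
12.4 [ 0.4988 -0.0112  0.069 ] [-0.125  -0.016   1.923  -0.0003  1.2342 -0.5024] 0.054912834831155 [-0.3211 -1.0979  2.813 ] [-0.1897 -0.0435  0.0095]
fork_knob 0.85 [261.5 211.3] [ 0.5048 -0.0928  0.048 ]
jar 0.79 [240.2 217.3] [ 0.479  -0.0312  0.012 ]
jar 0.72 [190.4 217.9] [0.3658 0.0471 0.012 ]
cap 0.72 [225.  197.9] [0.4509 0.0007 0.067 ]
cap 0.57 [239.7 198.2] [ 0.4823 -0.0246  0.067 ]
cap_mark 0.71 [214.8 191.5] [0.4255 0.011  0.089 ]
cap_mark 0.5 [235.8 183.2] [0.5049 0.0266 0.089 ]
```

View pics/t1.png

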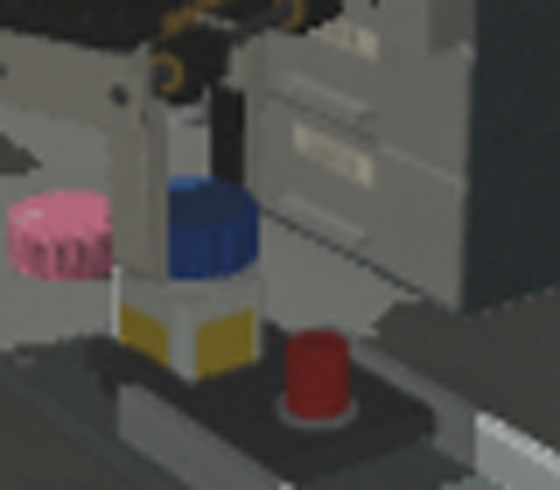

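The fingers hold the cap (crop 210,225). The jar's front edge (crop 190,340) hasn't moved, so the jar isn't turning. I continue the turn.

{"fn": "step_arm", "kwargs": {
  "deltas": [
    {"offset":[0,0,0],"roll":-0.08},
    {"offset":[0,0,0],"roll":-0.08},
    {"offset":[0,0,0],"roll":-0.08},
    {"offset":[0,0,0],"roll":-0.08},
    {"offset":[0,0,0],"roll":-0.08},
    {"offset":[0,0,0],"roll":-0.08},
    {"offset":[0,0,0],"roll":-0.08},
    {"offset":[0,0,0],"roll":-0.08},
    {"offset":[0,0,0],"roll":-0.08},
    {"offset":[0,0,0],"roll":-0.04},
    {"offset":[0,0,0],"roll":0}
  ]
}}

```text
t: 14.02
tool_pos: [0.4991, -0.0111, 0.0693]
orientation: [0.675, 3.067, 0.0]
force: [-1.7, -1.5, 6.3]
opening: 0.0549
```

Run:
```python
from h import *
np.set_printoptions(precision=4,suppress=True)
s=robot.read_state(); print(s["t"],s["tool_pos"],s["q"],s["opening"],s["force"],s["wrist_torque"])
M=R.from_rotvec(s["orientation"]).as_matrix(); print(np.degrees(np.arctan2(M[1,0],M[0,0])))
p=cams.read_camera("scene");q=cams.read_camera("top")
def c(a,b): return cv2.resize(a["pixels"][b[1]:b[3],b[0]:b[2],::-1],(400,400),interpolation=cv2.INTER_CUBIC)
cv2.imwrite("pics/t2.png",np.hstack([c(p,(215,165,275,225)),c(q,(230,180,300,250))]))
```

```text
14.025 [ 0.4991 -0.0111  0.0693] [-0.1249 -0.0163  1.9226 -0.      1.2343 -1.2626] 0.054899203246162175 [-1.7074 -1.4818  6.2915] [-0.1668  0.1215  0.0041]
155.18821297292357
```

View pics/t2.png

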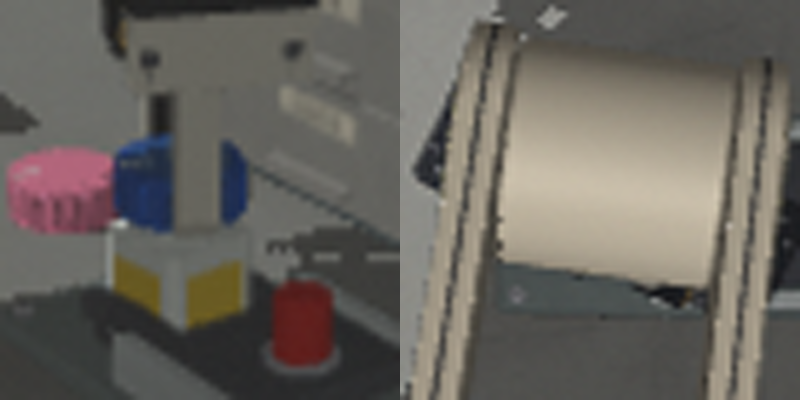

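The cap has turned 66.5° with the tool. Its mark now shows at the left (scene crop 135,160), and the jar's faces are unchanged. Now a gentle test lift, watching the force.

{"fn": "step_arm", "kwargs": {
  "deltas": [
    {"offset":[0,0,-0.1],"roll":0},
    {"offset":[0,0,-0.1],"roll":0},
    {"offset":[0,0,-0.1],"roll":0},
    {"offset":[0,0,0],"roll":0}
  ]
}}

```text
t: 14.62
tool_pos: [0.4983, -0.0109, 0.0713]
orientation: [-0.674, -3.068, 0.0]
force: [0.7, -0.8, 0.6]
opening: 0.0545
```

{"fn": "step_arm", "kwargs": {
  "deltas": [
    {"offset":[0,0,-0.15],"roll":0},
    {"offset":[0,0,-0.15],"roll":0},
    {"offset":[0,0,0],"roll":0}
  ]
}}

```text
t: 15.0
tool_pos: [0.4986, -0.011, 0.0747]
orientation: [-0.675, -3.068, 0.0]
force: [-0.5, -1.6, -1.1]
opening: 0.0549
```

Run:
```python
from h import *
s=robot.read_state(); print(s["force"],s["wrist_torque"])
p=cams.read_camera("scene")
a=cv2.imread("pics/t2.png")[:,:400]; b=cv2.resize(p["pixels"][165:225,215:275,::-1],(400,400),interpolation=cv2.INTER_CUBIC)
for i in(a,b):
    h=cv2.cvtColor(i,cv2.COLOR_BGR2HSV)
    for lo,hi,x0,x1 in((20,35,100,165),(20,35,180,250),(105,125,100,260)):
        m=(h[...,0]>=lo)&(h[...,0]<=hi)&(h[...,1]>120); m[:,:x0]=0;m[:,x1:]=0
        y,x=np.nonzero(m); print(lo,len(x),x.mean()/6.67,y.mean()/6.67)
```

```text
[-0.54563343 -1.62345139 -1.14745978] [-0.1327915  -0.03481156  0.03226279]
20 1516 20.590858924099955 42.84503526600816
20 2513 32.082884144875436 44.25353976414101
105 4601 25.184929812859274 28.02428388066345
20 1495 20.550159702757316 42.8388481344612
20 2495 32.06112374674386 44.23016948439608
105 4561 25.052930671257222 26.31133457607964
```

The cap rose 1.7 px while the jar's patches stayed still (0.02 px), so the cap is free. I lift the rest.

{"fn": "step_arm", "kwargs": {
  "deltas": [
    {"offset":[0,0,-0.4],"roll":0},
    {"offset":[0,0,-0.5],"roll":0},
    {"offset":[0,0,-0.6],"roll":0},
    {"offset":[0,0,-0.6],"roll":0},
    {"offset":[0,0,-0.5],"roll":0},
    {"offset":[0,0,-0.4],"roll":0},
    {"offset":[0,0,0],"roll":0},
    {"offset":[0,0,0],"roll":0},
    {"offset":[0,0,0],"roll":0},
    {"offset":[0,0,0],"roll":0}
  ]
}}

```text
t: 16.3
tool_pos: [0.4985, -0.0109, 0.1044]
orientation: [-0.674, -3.068, 0.0]
force: [0.3, 0.2, -0.5]
opening: 0.055
```

Run:
```python
from h import *
s=robot.read_state(); print(s["t"],s["tool_pos"],s["opening"],s["force"],s["wrist_torque"],s["orientation"])
p=cams.read_camera("scene")
b=cv2.resize(p["pixels"][165:225,215:275,::-1],(400,400),interpolation=cv2.INTER_CUBIC)
h=cv2.cvtColor(b,cv2.COLOR_BGR2HSV)
for x0,x1 in((100,165),(180,250)):
    m=(h[...,0]>=20)&(h[...,0]<=35)&(h[...,1]>120); m[:,:x0]=0;m[:,x1:]=0
    y,x=np.nonzero(m); print(len(x),x.mean()/6.67,y.mean()/6.67)
save(p,"fin.png",(215,155,295,225),7)
```

```text
16.3 [ 0.49847418 -0.0109277   0.10441935] 0.05500879745938425 [ 0.27865298  0.16744066 -0.46370854] [ 0.03675024 -0.18447655  0.00175845] [-6.74408664e-01 -3.06792044e+00  8.39372037e-06]
1502 20.493315259813503 42.83184639371393
2471 32.102888256397904 44.305487887379655
```

View pics/fin.png

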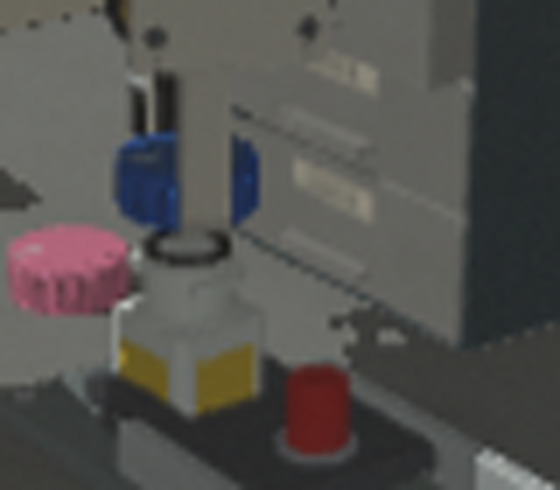

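The cap is held level at crop (188,180), above the open mouth with its black gasket at (188,247). The jar and the knob are in place. Handing in.

```bash
python3 -c "
from plant import robot; print(robot.close_job())"
```

```text
the job is handed in; nothing more can be done
None
```

I braced the jar with the fork, unscrewed the blue cap and handed the job in at about 16 s. The cap was held above the jar's mouth. The hand-in gives no verdict.

- **Fork:** I gripped the red knob and slid it about 50 mm to the end stop, where it pushed back with about 13 N. The scene picture showed the knob within a pixel of where it should stand when home.
- **Unscrewing:** I turned the cap 66.5° anticlockwise at 40 N grip. A test lift of about 5 mm met almost no force. In the picture the cap rose while the jar's yellow patches moved no more than about 0.02 pixels.
- **Final pose:** The tool is 36 mm above where it gripped the cap, so the cap's lower edge should be about 2 cm above the mouth. In the scene picture the cap is level and centred over it. The opening reads 55 mm, the cap's diameter, and the remaining force is about 0.5 N, roughly the cap's weight.
- **Less certain:** The arm hid the cap from the top camera after the turn, so centring was confirmed only from the scene camera and the tool position. The networks' points for the jar and cap in that view were up to 2 cm off, so I relied on the pictures and on touch. I did not measure the other things on the desk again, but the arm stayed clear of them.

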